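# Store the sample rack in the dry chamber and draw its hatch tight

## Task

Stand the white sample rack upright on the floor of the open dry-storage chamber and let go of it, then swing the hatch down onto its seal. Turn the T-handle on the hatch clockwise, seen from above, fully home so that the latch draws the hatch tight, and finally slide the locking fork fully over the end of the handle's bar. Leave the other things on the bench where they are.

Things in the scene. Friction and masses are not known exactly. Their poses are not given: they have to be found in the camera images.
- sample_rack: the white rack with six slot-like windows, 140 long (its y) x 24 wide over the body (its x; foot 27) x 58 high, about 70 g, loose on the bench; origin at the centre of its underside, z up
- chamber: white-painted sheet-steel dry-storage chamber, a box 170 (its x) x 240 (its y) x 122 high, fixed to the bench, open at the top; origin at the centre of its underside; its -x side (front) faces roughly the robot, +x is the hinge side. Walls 6 thick, mouth 158 x 228. A rubber seal strip stands 9 above the front wall.
- chamber_floor (a point): centre of the chamber's false floor, on which the rack shall stand, 35 above the bench. A keeper bracket juts 23 inward from the middle of the front wall close under the rim (chamber frame x -79 to -56, y -26 to 14, z 111 to 124).
- hatch (a joint): hinge of the hatch in rad: 0 = drawn tight and level, 0.02 to 0.036 = lying on the uncompressed seal, 1.8 = fully open, leaning 13 degrees back beyond upright. The hinge is stiff and stays at any angle; about 3 N at the free edge move it.
- hatch_hinge (a point): middle of the hatch's hinge line, which runs along the chamber's y, at x = +88, z = 130 of the chamber
- hatch_edge (a point): middle of the hatch's free edge, at half its thickness, 178 from the hinge line. The hatch is a plate 180 x 246 x 10 thick; level, its top (outer face) is 135 above the bench. The outer face is clear of fittings except the T-handle and the locking fork; its half toward the chamber's +y is bare.
- t_handle (a joint): T-handle angle in rad: 0 = bar at right angles to the hatch's free edge; grows clockwise seen from above (hatch shut) to the stop at 1.571, bar parallel to that edge = latched. From 0.85 to 1.35 its pawl rides down a ramp under the keeper and pulls the hatch down: about 7 N at the bar's end there, 2 N elsewhere. Stays where left. The hatch goes down onto the seal only while this is below about 0.5.
- bar_front_end (a point): point on the axis of the T-handle's bar, 36 from the turning axis; at joint 0 it is the end toward the chamber's front; it moves to the chamber's +y side as the handle turns home. The bar is round, 13 thick, 85 long, its axis 28 above the hatch's outer face. With the hatch level the turning axis stands at x = -35, y = 0 of the chamber.
- bar_rear_end (a point): the opposite point of the bar, 36 from the turning axis; moves to the chamber's -y side as the handle turns home
- lock_fork (a joint): slide of the locking fork on the hatch in m: 0 = drawn back, 0.024 = fully home toward the chamber's +y, with its two prongs either side of the bar's end. Moves at about 2 N, stays where it is left. The prongs are 22 apart and pass only if the bar is within about 0.1 rad of its home stop.
- fork_tab (a point): middle of the outer (chamber -y) face of the fork's upright tab, the face to push on, 40 above the hatch's outer face. The tab is 34 wide (along the chamber's x), 8 thick, its top 51 above the hatch's outer face; with the hatch level and the fork drawn back this point lies at x = -35, y = -92 of the chamber.
- cassette_a: dark grey tube cassette 31 x 133 x 68, loose bystander; origin at the centre of its underside
- vial_0: small vial with a cap, 16 across, 40 high, loose bystander; origin at the centre of its underside
- beaker: plain empty beaker 65 across, 80 high, loose bystander; origin at the centre of its underside
Not all that is in view belongs to the job. What is shaped like the sample_rack but blue is not meant.

How it is judged:
On the way, in this order (a step that is already met when the one before it is completed fails the run):
1. the rack stands upright on the chamber's floor, let go (x of sample_rack in the frame of chamber between -0.07 and 0.07 m and y of sample_rack in the frame of chamber between -0.1 and 0.1 m and z of sample_rack in the frame of chamber between 0.03 and 0.045 m and angle between sample_rack's own z axis and vertical below 0.12 rad and contact force between sample_rack and the fingers below 0.2 N), for 0.2 s.
2. the hatch lies on its seal (value of joint hatch below 0.06 rad), for 0.2 s.
3. the T-handle is turned home and the hatch is drawn tight (value of joint t_handle above 1.42 rad and value of joint hatch below 0.014 rad), for 0.2 s.
4. the locking fork is slid over the bar's end (value of joint lock_fork above 0.019 m), for 0.2 s.
At the end, for the whole second after the job is handed in: the rack stands on the chamber's floor (underside within 10 mm of it, tilt under 0.12 rad), at rest; the hatch is drawn tight (joint below 0.014 rad), the T-handle is home (above 1.42 rad) and the locking fork is home (above 0.019 m) (all of step 3 and x of sample_rack in the frame of chamber between -0.07 and 0.07 m and y of sample_rack in the frame of chamber between -0.1 and 0.1 m and z of sample_rack in the frame of chamber between 0.03 and 0.045 m and angle between sample_rack's own z axis and vertical below 0.12 rad and value of joint lock_fork above 0.019 m and linear speed of sample_rack below 0.02 m/s); the robot touches nothing.
It fails at once if a bystander (cassette, vial, beaker) is moved more than 25 mm (distance of any of cassette_a, vial_0, beaker from where it was at the start of the episode above 0.025 m).
It also fails if it takes over 67 s, if anything falls off the work surface, if the arm or the gripper's body presses on something with over 40 N, if the wrist force passes 120 N, or if a joint passes its speed limit or range.

## Robot

A 7-joint arm with a two-finger parallel gripper is mounted at the origin on a cart in front of the work surface, level with it; the furniture and walls round the work are solid. World frame = base frame: x ahead of the robot, y to its left, z up, the work surface at z = 0. Lengths are in m, angles in rad, forces in N, time in s.
With the tool pointing down it reaches from about 0.425 to 0.925 m from the base axis. Payload 6.8 kg.
Tool frame: the origin (TCP) lies on the front face of the gripper's body, between the roots of the fingers; the fingertips stand 73 mm ahead of it and the grasp point (between the pads) lies 54 mm ahead of it (env.nose_length is the distance from the TCP to the fingertips, in m); z points along the fingers, y is the direction in which the jaws open and shut (so a half turn about z gives the same grasp; the last joint's range is limited). The gripper opens to 85 mm and grips with 20 to 120 N. Pads are 22 mm wide; open, the fingers measure 114 mm over their backs; the gripper's body (76 mm by 85 mm) begins 54 mm behind the grasp point. The pads swing forward as they close: fully open they stand 13 mm farther back than shut.
Start: joints at [1.162, 0.477, 0.022, 1.555, -0.011, 1.109, -0.083], TCP at [0.2, -0.645, 0.304] pointing down, gripper open.
Joint ranges: [-2.96, 2.96], [-0.34, 2.1], [-1.41, 1.46], [0.24, 2.44], [-1.37, 4.51], [0.17, 1.92], [-2.96, 2.96]. Speed limits (rad/s): [2.39, 2.39, 3.14, 3.14, 3.14, 3.14, 3.14].

## Interface

Orientations are given as a unit quaternion [w, x, y, z].
In Python, from cell import env, kin, camera, calibration, job gives the robot as it stands. The module is installed in compiled form; this text tells all that it offers. Calls block until the motion is done:
- env.reach(position, orientation): joint-space move of the TCP to a pose.
- env.movel(position, velocity=0.15, rot=None, stop_force=None): straight line of the TCP; rot=None keeps the orientation; velocity is the mean speed in m/s. With stop_force (N) it stops when the force on the tool has changed by that much, and returns True; else False.
- env.goto_joints(angles): joint-space move.
- env.grip(opening, f_grip=None): finger opening in m; f_grip is the grip in N (None keeps the last); returns when the fingers have stopped.
- env.dwell(seconds).
- kin.inverse_kinematics(position, orientation): joint angles nearest the present ones, or None.
- env.get_state(): the state.
- camera(name): name is "scene" or "side" or "wrist"; returns (picture, depth): 480x640x3 uint8, blue, green, red; 480x640 float32, m along the optical axis (not along the pixel's ray), 0 where there is no reading.
- calibration(name): a dict with "fx", "fy", "cx", "cy" (pixels), "k1" (the pictures are not rectified: a ray, as slopes to the right and down, at radius r is drawn at 1 + k1 r^2 times it, then the intrinsics apply), "rvec" (rotation vector, rad) and "tvec" (3), from world to camera coordinates, as OpenCV has them. Camera axes: x right, y down, z forward; pixel columns grow to the right and rows downward; lengths in m; the calibration is good to about 2 mm. A picture is of the moment at which its call begins: read the wrist's pose just before it. calibration takes no time and is no camera call; for the wrist camera it gives the pose at the moment of the call.
A pose or a line that the arm cannot do raises env.PlanningError and nothing moves.
- job.job_done(): hands the job in, once; it reports no verdict.
The state is a dict: "time": time; "qpos": joint angles; "joint_velocities": joint speeds; "joint_torque": joint torques, N m; "tcp_pos": TCP position; "orientation": TCP orientation; "force": force on the tool from outside, world axes, zero at the start; "torque": the same for the moment, N m; "opening": finger opening in m.
Only numpy, scipy, OpenCV 4.12 (cv2) and the standard library are available. Lean on these libraries where they do the work, as an engineer would, in place of code of your own. Each camera call takes 0.05 s, during which the arm holds its last target.

## Working session

There is one attempt and no reset: what is moved stays moved. The work goes in short steps, each a Python script; the robot and the scene stay as the last script left them, time stands still between calls to the robot, and variables do not carry over. Pictures are saved under pics/ and viewed, and the job is handed in when it is done.

```bash
mkdir -p pics; ls
cat > h.py <<'E'
import numpy as np, cv2
from cell import env, kin, camera, calibration, job
def snap(n,fn=None):
    c=calibration(n); p,d=camera(n)
    if fn: cv2.imwrite('pics/'+fn,p)
    return p,d,c
def cloud(d,c):
    h,w=d.shape
    u,v=np.meshgrid(np.arange(w),np.arange(h))
    K=np.array([[c['fx'],0,c['cx']],[0,c['fy'],c['cy']],[0,0,1.]])
    s=cv2.undistortPoints(np.stack([u,v],-1).reshape(-1,1,2).astype(np.float64),K,np.array([c['k1'],0,0,0.])).reshape(h,w,2)
    P=np.dstack([s[...,0]*d,s[...,1]*d,d])
    R=cv2.Rodrigues(np.array(c['rvec'],float))[0]; t=np.array(c['tvec'],float).ravel()
    return (P-t)@R
E
python3 - <<'E'
from h import *
s=env.get_state(); print(s['time'],s['tcp_pos'],s['orientation'],s['opening'])
for n in ['scene','side','wrist']:
    p,d,c=snap(n,n+'0.png'); np.savez('/tmp/%s0.npz'%n,p=p,d=d,X=cloud(d,c)); print(n,c, (d>0).mean())
E
```

```text
pics
0.0 [ 0.19981861 -0.6442692   0.30295086] [-8.78181532e-04  9.88715539e-01  1.49802433e-01 -2.07955133e-04] 0.0851012442839788
scene {'fx': 588.3977209808412, 'fy': 588.3977209808412, 'cx': 319.1210032547717, 'cy': 235.9563316666069, 'k1': -0.1452993392883616, 'rvec': array([ 1.78269086, -1.00704401,  0.6432788 ]), 'tvec': array([-0.22429811,  0.29824961,  1.51553306])} 0.9959830729166667
side {'fx': 475.3541736499381, 'fy': 475.3541736499381, 'cx': 319.85068471128983, 'cy': 239.8448166673302, 'k1': -0.10136137205628751, 'rvec': array([ 0.24785097, -2.68153119,  1.43860457]), 'tvec': array([0.47837746, 0.14126159, 1.45004155])} 0.969404296875
wrist {'fx': 334.6277816234996, 'fy': 334.6277816234996, 'cx': 321.4899770357476, 'cy': 234.46866125500037, 'k1': 0.01801460930237401, 'rvec': array([-2.34491087,  1.72686031,  0.24151147]), 'tvec': array([-0.67354439, -0.03560568,  0.37899908])} 0.99599609375
```

View pics/scene0.png

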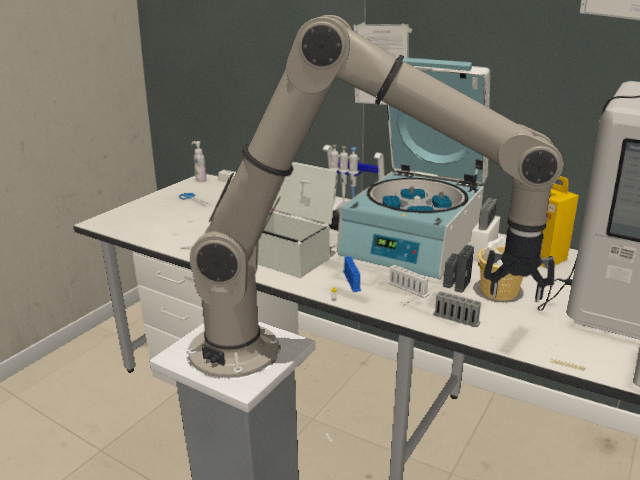

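View pics/side0.png

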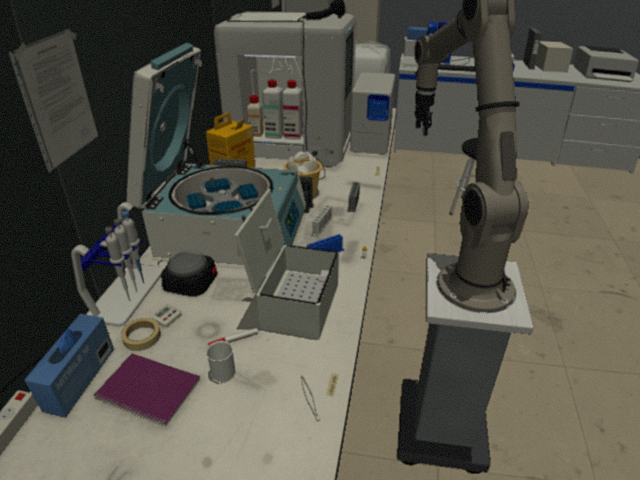

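View pics/wrist0.png

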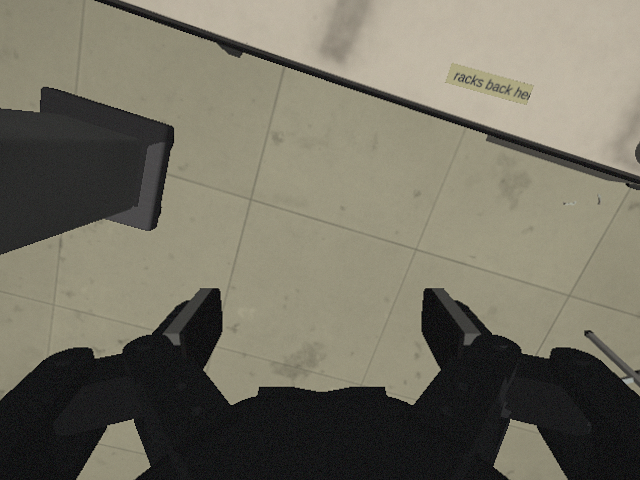

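The scene view shows the open chamber at about (300,230), the white rack at (408,281), the blue decoy at (352,273), a grey rack at (457,308) and dark cassettes at (458,268). The side view shows the chamber at (300,290) with the hatch leaning back at (260,240), and the beaker at (220,362). Next I'll measure.

```bash
python3 - <<'E'
import numpy as np,cv2
for n in ['scene','side']:
    z=np.load('/tmp/%s0.npz'%n); X=z['X']; p=z['p']
    x,y,h=X[...,0],X[...,1],X[...,2]
    # grid crop zoom
    if n=='scene': cv2.imwrite('pics/sc_zoom.png',cv2.resize(p[140:340,220:500],None,fx=2.8,fy=2.8,interpolation=cv2.INTER_CUBIC))
    else: cv2.imwrite('pics/sd_zoom.png',cv2.resize(p[160:350,220:420],None,fx=3.1,fy=3.1,interpolation=cv2.INTER_CUBIC))
    # top-down map
    m=(x>0.3)&(x<1.0)&(y>-0.5)&(y<0.6)&(h>-0.02)&(h<0.4)
    S=700
    img=np.zeros((490,770,3),np.uint8); o=np.argsort(h[m])
    r=((1.0-x[m])*S).astype(int)[o]; c=((0.6-y[m])*S).astype(int)[o]
    ok=(r<490)&(c<770); img[r[ok],c[ok]]=p[m][o][ok]
    cv2.imwrite('pics/top_%s.png'%n,img)
    hm=np.zeros((490,770),np.uint8); hm[r[ok],c[ok]]=np.clip(h[m][o][ok]*700,0,255)+0
    cv2.imwrite('pics/toph_%s.png'%n,cv2.applyColorMap(hm,cv2.COLORMAP_JET))
E
python3 - <<'E'
from h import *
# bench y-range etc.
z=np.load('/tmp/scene0.npz');X=z['X']
for uv in [(408,270),(395,282),(425,292),(333,294),(352,262),(458,255),(457,300),(268,230),(300,240),(325,230),(262,245),(330,245),(300,268),(335,170),(290,168),(305,183)]:
    print(uv,np.round(X[uv[1],uv[0]],3))
z=np.load('/tmp/side0.npz');X=z['X']
print('side')
for uv in [(321,215),(325,242),(363,250),(221,348),(354,190),(258,292),(288,248),(338,255),(320,330),(258,240),(271,195),(262,237),(305,285)]:
    print(uv,np.round(X[uv[1],uv[0]],3))
E
```

```text
(408, 270) [ 0.536 -0.253  0.064]
(395, 282) [ 0.525 -0.217  0.018]
(425, 292) [ 0.521 -0.319  0.013]
(333, 294) [ 0.355 -0.094  0.023]
(352, 262) [ 0.505 -0.076  0.06 ]
(458, 255) [ 0.59  -0.388  0.125]
(457, 300) [ 0.426 -0.448  0.07 ]
(268, 230) [0.563 0.291 0.068]
(300, 240) [0.594 0.177 0.044]
(325, 230) [0.566 0.059 0.118]
(262, 245) [0.43  0.218 0.08 ]
(330, 245) [0.676 0.105 0.008]
(300, 268) [0.425 0.068 0.037]
(335, 170) [0.991 0.266 0.175]
(290, 168) [ 0.045 -0.168  0.507]
(305, 183) [0.611 0.163 0.25 ]
side
(321, 215) [ 0.526 -0.234  0.059]
(325, 242) [ 0.482 -0.068  0.058]
(363, 250) [ 0.359 -0.086  0.03 ]
(221, 348) [0.655 0.434 0.051]
(354, 190) [ 0.434 -0.443  0.061]
(258, 292) [0.597 0.288 0.121]
(288, 248) [0.572 0.063 0.112]
(338, 255) [0.419 0.075 0.114]
(320, 330) [0.431 0.294 0.02 ]
(258, 240) [0.613 0.207 0.23 ]
(271, 195) [ 0.673 -0.124  0.183]
(262, 237) [0.61  0.183 0.225]
(305, 285) [0.507 0.13  0.033]
```

```bash
ls pics
```

```text
sc_zoom.png
scene0.png
sd_zoom.png
side0.png
top_scene.png
top_side.png
toph_scene.png
toph_side.png
wrist0.png
```

View pics/top_scene.png

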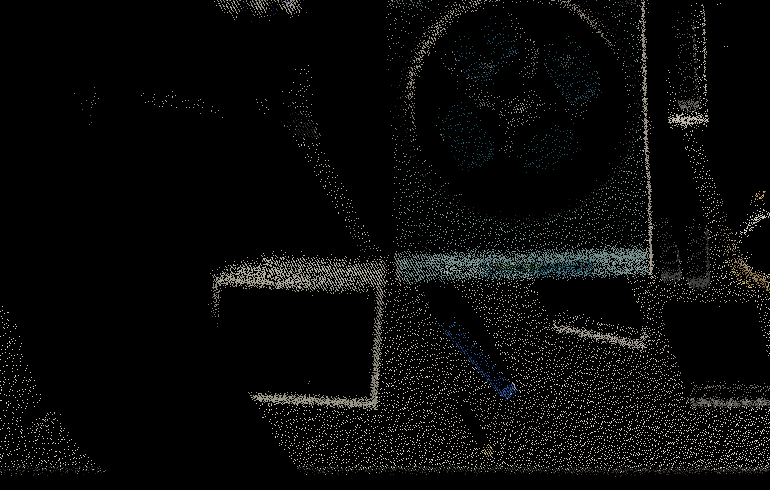

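View pics/top_side.png

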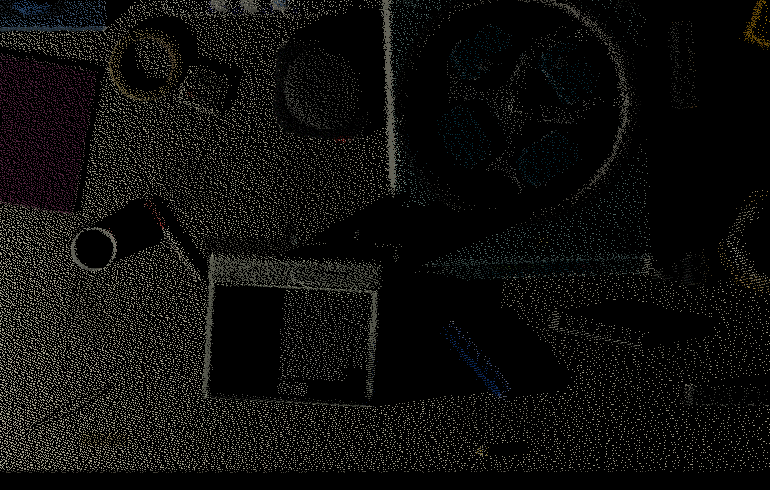

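View pics/sc_zoom.png

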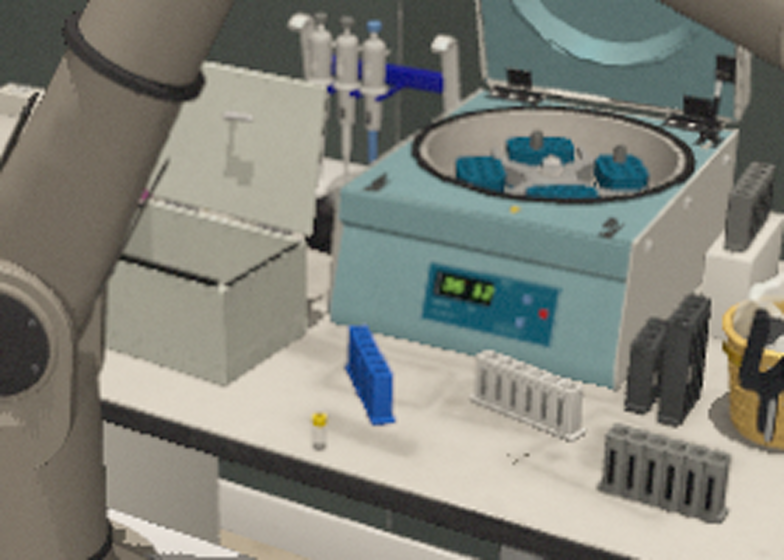

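View pics/sd_zoom.png

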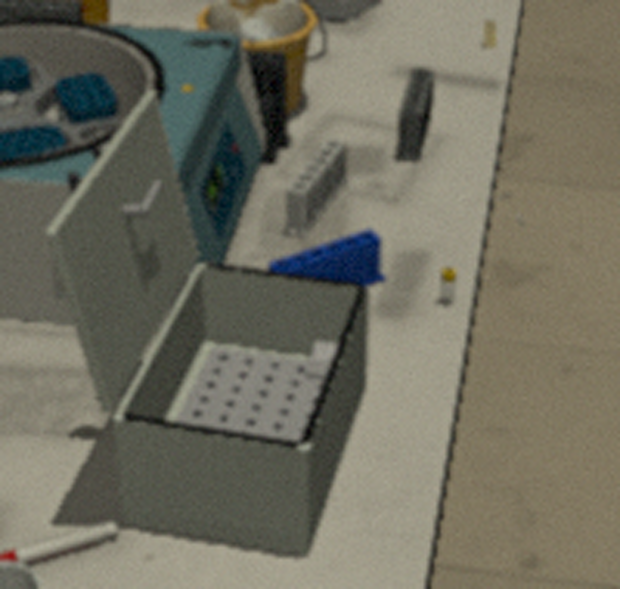

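```bash
cat >> h.py <<'E'
def down(yaw):  # tool x axis at yaw, z down
    return np.array([0,np.cos(yaw/2),np.sin(yaw/2),0])
def rectfit(P):
    r=cv2.minAreaRect((P*1000).astype(np.float32)); b=cv2.boxPoints(r)/1000
    e=[b[1]-b[0],b[2]-b[1]]; L=[np.linalg.norm(i) for i in e]; k=int(np.argmax(L))
    return np.array(r[0])/1000, np.arctan2(e[k][1],e[k][0]), L
E
python3 - <<'E'
from h import *
# rack from existing images
for n in ['scene','side']:
    z=np.load('/tmp/%s0.npz'%n); X=z['X'];p=z['p']
    h=X[...,2]; m=(h>.047)&(h<.068)&(X[...,0]>.48)&(X[...,0]<.58)&(X[...,1]>-.34)&(X[...,1]<-.17)
    print(n,m.sum(),rectfit(X[m][:,:2]),np.percentile(h[m],[5,50,95]))
    # chamber rim
    m=(h>.112)&(h<.137)&(X[...,0]>.40)&(X[...,0]<.62)&(X[...,1]>.03)&(X[...,1]<.32)
    print(m.sum(),rectfit(X[m][:,:2]))
    # hatch
    m=(h>.15)&(h<.31)&(X[...,0]>.54)&(X[...,0]<.70)&(X[...,1]>.03)&(X[...,1]<.32)
    Q=X[m]; 
    if m.sum()>50:
        c=Q.mean(0); u,s,v=np.linalg.svd(Q-c,full_matrices=False); print('hatch',m.sum(),c,v[2],Q.min(0),Q.max(0))
for yaw in [-0.3,0,.3]:
    print(kin.inverse_kinematics([0.50,-0.23,0.36],down(yaw)))
E
```

```text
scene 300 (array([ 0.52884839, -0.25698389]), np.float32(1.3322766), [np.float32(0.032961812), np.float32(0.13516973)]) [0.04850445 0.05781974 0.06316552]
818 (array([0.51365216, 0.16067932]), np.float32(-1.5345675), [np.float32(0.268015), np.float32(0.20272519)])
hatch 2432 [0.61261417 0.14814596 0.2249345 ] [-0.98626296  0.03627046  0.16115157] [0.58202941 0.03001028 0.15003115] [0.69201087 0.29679699 0.30810801]
side 159 (array([ 0.52850171, -0.25650882]), np.float32(1.3518184), [np.float32(0.025773335), np.float32(0.13940294)]) [0.04806744 0.05468863 0.05980528]
1113 (array([0.51269501, 0.18332986]), np.float32(1.5169791), [np.float32(0.17628786), np.float32(0.24747923)])
hatch 2478 [0.61436209 0.19333406 0.23396768] [-0.97913468  0.04412849  0.19836321] [0.59063442 0.05304898 0.15002759] [0.6712436  0.30442146 0.30723841]
[ 0.42438582  0.22738691 -0.12645966  1.78150482  0.03137397  1.13464396
 -1.5829059 ]
[ 0.46763958  0.23046418 -0.17792184  1.7786157   0.0445824   1.13640604
 -1.29524235]
[ 0.48928581  0.23220135 -0.2037293   1.77717198  0.05132526  1.13735826
 -1.00148828]
```

Run:
```python
from h import *
R=lambda q: cv2.Rodrigues(cv2.Rodrigues(np.eye(3))[0])[0]
c=calibration('wrist'); M=cv2.Rodrigues(c['rvec'])[0]; C=-M.T@c['tvec']
s=env.get_state(); print('camC-tcp',C-s['tcp_pos'],'fwd',M[2])
env.reach([0.52,-0.25,0.30],down(1.34))
p,d,c=snap('wrist','w1.png'); X=cloud(d,c); np.savez('/tmp/w1.npz',p=p,X=X)
h=X[...,2]
m=(h>.047)&(h<.068)&(X[...,0]>.45)&(X[...,0]<.62)&(X[...,1]>-.34)&(X[...,1]<-.17)
print(m.sum(),rectfit(X[m][:,:2]),np.percentile(h[m],[5,50,95]))
print(env.get_state()['time'],env.get_state()['qpos'])
print(kin.inverse_kinematics([0.53,0.18,0.30],down(1.52)))
```

```text
camC-tcp [0.06546446 0.02049445 0.06978761] fwd [-0.25960588 -0.07838884 -0.96252791]
4484 (array([ 0.57743634, -0.24807886]), np.float32(1.3607565), [np.float32(0.11448709), np.float32(0.16674614)]) [0.04884735 0.05761712 0.06609217]
2.0417 [ 0.64665991  0.34842124 -0.38144505  1.77843627  0.14838487  1.04308694
 -0.0229313 ]
[ 0.08112584  0.36317419 -0.6498036   1.80465933  0.24942118  1.05667742
 -0.71191216]
```

View pics/w1.png

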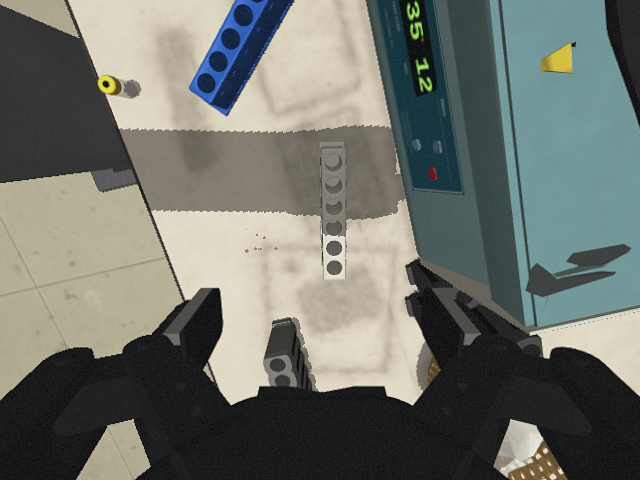

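The wrist view shows the white rack centred at about (333,210), aligned with the image's vertical axis, and the grey rack and cassettes at the bottom.

Run:
```python
from h import *
z=np.load('/tmp/w1.npz'); X=z['X']
h=X[...,2]
m=np.zeros(h.shape,bool); m[125:300,300:370]=1
m&=(h>.052)&(h<.068)
print(m.sum(),rectfit(X[m][:,:2]),np.percentile(h[m],[5,50,95]))
m2=np.zeros(h.shape,bool); m2[130:300,310:360]=1
m2&=(h<.045)&(h>0.003)
print(np.percentile(X[350:360,240:250,2],50), np.median(h[250:270,240:250]))
```

```text
2051 (array([ 0.52959277, -0.25637149]), np.float32(1.3569099), [np.float32(0.022388453), np.float32(0.12848699)]) [0.05570691 0.05764571 0.05887307]
-0.00026666707163708456 -0.00016953367903448525
```

Run:
```python
from h import *
q=down(1.352)
env.grip(0.055,40)
env.movel([0.5293,-0.2567,0.18],0.25,rot=q)
print(env.movel([0.5293,-0.2567,0.094],0.12,stop_force=10))
env.grip(0.0,40)
s=env.get_state(); print(s['opening'],s['force'],s['time'])
env.movel([0.5293,-0.2567,0.30],0.25)
env.reach([0.50,0.10,0.36],down(1.52))
p,d,c=snap('wrist','w2.png'); X=cloud(d,c); np.savez('/tmp/w2.npz',p=p,X=X)
s=env.get_state(); print(s['opening'],s['tcp_pos'],s['time'])
```

```text
False
0.023511641389653927 [-0.23630882  0.32087307  5.4624752 ] 4.325
0.023706613179503767 [0.50053964 0.09809729 0.35949606] 6.7083
```

View pics/w2.png

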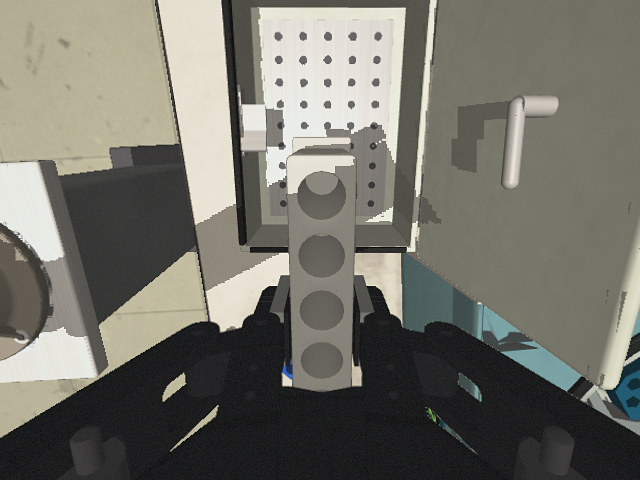

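Run:
```python
from h import *
z=np.load('/tmp/w2.npz'); X=z['X']; p=z['p']
h=X[...,2]
for name,(r0,r1,c0,c1) in dict(front=(5,245,215,262),back=(5,245,400,440),near=(235,262,215,290),).items():
    Q=X[r0:r1,c0:c1].reshape(-1,3); Q=Q[(Q[:,2]>.116)&(Q[:,2]<.140)]
    print(name,len(Q),np.percentile(Q,[1,50,99],axis=0).round(4).tolist())
    l=cv2.fitLine(Q[:,:2].astype(np.float32),cv2.DIST_HUBER,0,.01,.01).ravel(); print(l)
m=np.zeros(h.shape,bool); m[0:130,265:400]=1; m&=(h>.02)&(h<.05)
print('floor',np.median(h[m]))
# holes rows -> chamber y dir
# keeper
m=np.zeros(h.shape,bool); m[90:160,236:272]=1; m&=(h>.115)&(h<.135)
print('keeper',np.percentile(X[m],[1,50,99],axis=0).round(4).tolist())
# cross-sections: for given y, x-profile of height
for r in (40,60,120,180,220):
    row=X[r]; print(r,[(u,*(row[u]*1000).round(0).astype(int)) for u in list(range(222,262,3))+list(range(396,446,3))])
# hatch plane
m=np.zeros(h.shape,bool); m[0:300,440:620]=1; m&=(h>.14)&(h<.31)
Q=X[m]; n=None
for it in range(4):
    c=Q.mean(0); u,s,v=np.linalg.svd(Q-c,full_matrices=False); Q=Q[abs((Q-c)@v[2])<.004]
print(len(Q),c,v[2])
```

```text
front 2795 [[0.4231, 0.0797, 0.1161], [0.4321, 0.1777, 0.1297], [0.4491, 0.2696, 0.1323]]
[0.04594516 0.998944   0.43167856 0.17823991]
back 3258 [[0.5842, 0.0704, 0.1163], [0.5928, 0.1782, 0.1221], [0.6, 0.2631, 0.1397]]
[0.05436393 0.9985212  0.5930394  0.16904241]
near 460 [[0.4207, 0.066, 0.1162], [0.4388, 0.071, 0.1241], [0.4652, 0.0864, 0.1315]]
[ 0.98970455 -0.14312561  0.4340733   0.07281359]
floor 0.0357747499161812
keeper [[0.4298, 0.156, 0.115], [0.4381, 0.176, 0.1181], [0.4545, 0.21, 0.1312]]
40 [(222, np.int64(396), np.int64(282), np.int64(0)), (225, np.int64(432), np.int64(247), np.int64(131)), (228, np.int64(434), np.int64(247), np.int64(130)), (231, np.int64(436), np.int64(247), np.int64(129)), (234, np.int64(435), np.int64(251), np.int64(115)), (237, np.int64(435), np.int64(254), np.int64(102)), (240, np.int64(435), np.int64(257), np.int64(91)), (243, np.int64(435), np.int64(260), np.int64(78)), (246, np.int64(436), np.int64(264), np.int64(64)), (249, np.int64(436), np.int64(268), np.int64(49)), (252, np.int64(437), np.int64(270), np.int64(38)), (255, np.int64(439), 
[... 6761 characters left out ...]
(109)), (411, np.int64(585), np.int64(90), np.int64(119)), (414, np.int64(586), np.int64(91), np.int64(123)), (417, np.int64(590), np.int64(90), np.int64(122)), (420, np.int64(589), np.int64(93), np.int64(134)), (423, np.int64(590), np.int64(94), np.int64(138)), (426, np.int64(591), np.int64(95), np.int64(145)), (429, np.int64(592), np.int64(97), np.int64(150)), (432, np.int64(594), np.int64(97), np.int64(153)), (435, np.int64(594), np.int64(98), np.int64(158)), (438, np.int64(595), np.int64(99), np.int64(163)), (441, np.int64(596), np.int64(100), np.int64(167)), (444, np.int64(596), np.int64(102), np.int64(173))]
51046 [0.61289689 0.15549283 0.23779321] [ 0.98091432 -0.05364638 -0.18689344]
```

Run:
```python
from h import *
z=np.load('/tmp/w2.npz'); X=z['X']; h=X[...,2]
psi=-0.0545; O=np.array([0.5108,0.18]); ex=np.array([np.cos(psi),np.sin(psi)]); ey=np.array([-ex[1],ex[0]])
L=np.dstack([(X[...,:2]-O)@ex,(X[...,:2]-O)@ey,h])*1000
for c in (262,268,274,280,390,398):
    print(c,[(r,*L[r,c].round(0).astype(int).tolist()) for r in range(232,268,2)])
print('keeper along y')
for c in (252,256,260): print(c,[(r,*L[r,c].round(0).astype(int).tolist()) for r in range(92,162,3)])
zs=np.load('/tmp/side0.npz'); S=zs['X']; m=(S[...,2]>.118)&(S[...,2]<.127)
Ls=np.dstack([(S[...,:2]-O)@ex,(S[...,:2]-O)@ey,S[...,2]])*1000
m&=(abs(Ls[...,0])<60)&(abs(Ls[...,1])<140)
for sgn in (1,-1):
    q=Ls[m&(sgn*Ls[...,1]>100)]; print(len(q),np.percentile(q[:,1],[2,25,50,75,98]).round(1))
```

```text
262 [(232, -72, -111, 71), (234, -71, -111, 80), (236, -70, -112, 86), (238, -68, -111, 95), (240, -67, -112, 100), (242, -66, -111, 109), (244, -65, -112, 115), (246, -64, -112, 122), (248, -6, -13, 429), (250, -63, -115, 124), (252, -63, -117, 124), (254, -87, -162, 0), (256, -87, -165, -1), (258, -87, -168, -1), (260, -87, -171, -1), (262, -87, -173, 0), (264, -87, -176, 1), (266, -88, -179, -1)]
268 [(232, -66, -111, 72), (234, -64, -111, 81), (236, -63, -111, 88), (238, -62, -111, 94), (240, -61, -111, 103), (242, -60, -111, 109), (244, -59, -111, 116), (246, -58, -112, 121), (248, -57, -113, 124), (250, -57, -114, 125), (252, -57, -116, 125), (254, -79, -162, -2), (256, -79, -165, -1), (258, -79, -167, 0), (260, -79, -170, 1), (262, -79, -173, 0), (264, -79, -176, -1), (266, -80, -179, -1)]
274 [(232, -59, -112, 70), (234, -58, -111, 80), (236, -57, -111, 88), (238, -56, -111, 94), (240, -55, -112, 101), (242, -54, -111, 109), (244, -53, -111, 116), (246, -52, -112, 121), (248, -52, -112, 125), (250, -52, -114, 125), (252, -52, -117, 124), (254, -71, -161, 1), (256, -71, -165, 
[... 2185 characters left out ...]
-65, -18, 121), (149, -64, -21, 122), (152, -79, -26, 47), (155, -79, -29, 48), (158, -79, -33, 47), (161, -79, -36, 49)]
260 [(92, -74, 37, 35), (95, -74, 34, 35), (98, -74, 31, 35), (101, -74, 28, 35), (104, -74, 25, 34), (107, -60, 15, 115), (110, -61, 12, 114), (113, -61, 10, 114), (116, -61, 7, 115), (119, -61, 5, 115), (122, -61, 2, 116), (125, -61, 0, 116), (128, -61, -3, 116), (131, -62, -6, 114), (134, -61, -8, 118), (137, -61, -11, 116), (140, -61, -13, 118), (143, -61, -16, 120), (146, -61, -18, 120), (149, -61, -21, 123), (152, -77, -26, 35), (155, -77, -30, 37), (158, -77, -33, 35), (161, -77, -36, 36)]
144 [116.  119.6 121.6 122.9 125.1]
106 [-118.5 -114.5 -112.6 -111.1 -106.1]
```

```bash
cat >> h.py <<'E'
psi=-0.0545; O=np.array([0.5109,0.182]); ex=np.array([np.cos(psi),np.sin(psi)]); ey=np.array([-ex[1],ex[0]])
def W(x,y,z): # chamber mm -> world m
    p=O+(x*ex+y*ey)/1000; return np.array([p[0],p[1],z/1000])
E
python3 - <<'E'
from h import *
q=down(psi+np.pi/2)
env.movel(W(22,0,300),0.25,rot=q)
env.movel(W(22,0,145),0.2)
print(env.movel(W(22,0,126),0.04,stop_force=5)); s=env.get_state(); print(s['tcp_pos'],s['force'])
env.grip(0.045)
s=env.get_state(); print(s['opening'],s['force'],s['time'])
env.movel(W(22,0,300),0.25)
p,d,c=snap('wrist','w3.png'); X=cloud(d,c); np.savez('/tmp/w3.npz',p=p,X=X)
p,d,c=snap('side','s3.png'); cv2.imwrite('pics/s3z.png',cv2.resize(p[160:350,220:420],None,fx=3,fy=3)); np.savez('/tmp/s3.npz',p=p,X=cloud(d,c))
print(env.get_state()['time'],env.get_state()['qpos'])
E
```

```text
True
[0.53235379 0.18059111 0.13573855] [ 0.12311239 -0.42402689 -0.70468041]
0.044955962177043826 [-5.66683482 -0.86955315  0.61850463] 8.8833
9.7833 [ 0.07169879  0.367839   -0.63826981  1.80096759  0.24812825  1.05662159
 -0.71319105]
```

View pics/w3.png

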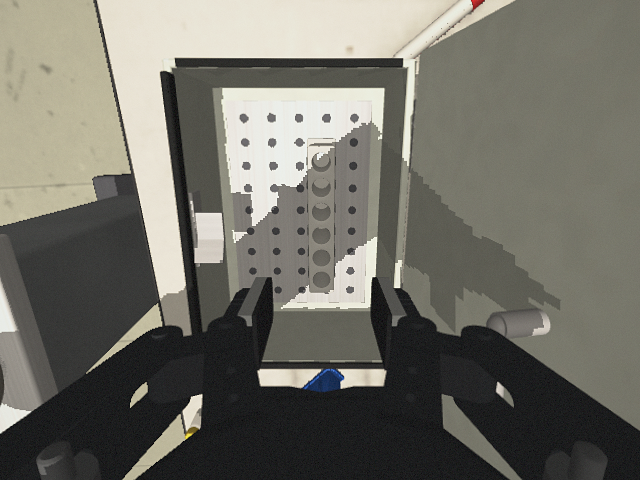

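View pics/s3z.png

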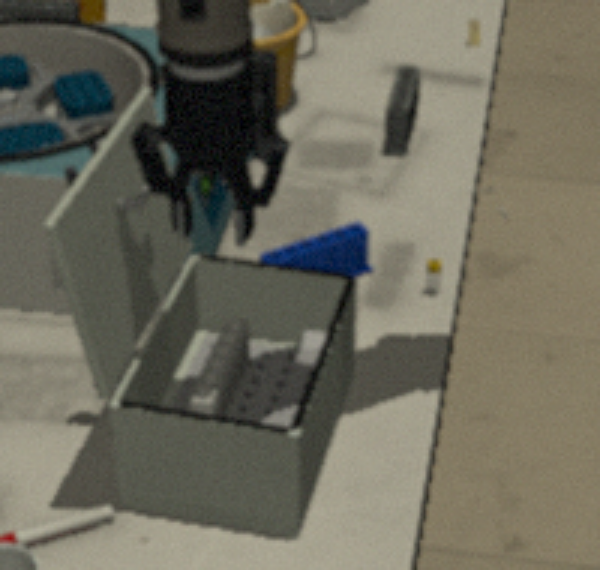

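The wrist view shows the rack in the chamber at about (321,215). I'll check its height and tilt from depth.

Run:
```python
from h import *
z=np.load('/tmp/w3.npz'); X=z['X']; h=X[...,2]
L=np.dstack([(X[...,:2]-O)@ex*1000,(X[...,:2]-O)@ey*1000,h*1000])
m=np.zeros(h.shape,bool); m[130:300,300:345]=1; m&=(h>.075)&(h<.11)
Q=L[m]; print(m.sum(),Q.mean(0),Q.min(0),Q.max(0))
A=np.c_[Q[:,:2]-Q[:,:2].mean(0),np.ones(len(Q))]; print(np.linalg.lstsq(A,Q[:,2],rcond=None)[0])
print(rectfit(Q[:,:2]/1000))
print(env.get_state()['force'])
for r in (180,220,260): print([(u,*L[r,u].round(0).astype(int).tolist()) for u in range(298,346,4)])
```

```text
3008 [20.82093072  1.29982711 90.7338565 ] [  8.36927563 -63.77176324  75.01162457] [33.37575507 64.55898867 95.14605434]
[2.15199524e-03 1.74371221e-02 9.07338565e+01]
(array([0.02085189, 0.00040193]), np.float32(-1.5648328), [np.float32(0.12834592), np.float32(0.024932489)])
[ 0.09157762  1.54384684 -0.00758816]
[(298, -2, 31, 36), (302, 2, 30, 35), (306, 6, 30, 35), (310, 12, 37, 93), (314, 15, 37, 94), (318, 18, 31, 40), (322, 22, 31, 40), (326, 26, 31, 40), (330, 28, 37, 93), (334, 32, 37, 93), (338, 38, 31, 36), (342, 42, 31, 36)]
[(298, -3, -10, 36), (302, 1, -10, 35), (306, 6, -10, 35), (310, 12, 4, 93), (314, 15, 3, 92), (318, 18, 3, 91), (322, 22, 3, 90), (326, 22, 68, 369), (330, 29, 3, 93), (334, 32, 3, 92), (338, 38, -10, 37), (342, 42, -10, 36)]
[(298, -4, -54, 35), (302, 1, -53, 37), (306, 5, -53, 36), (310, 11, -33, 92), (314, 15, -35, 87), (318, 18, -38, 79), (322, 22, -38, 78), (326, 25, -37, 81), (330, 29, -33, 93), (334, 34, -52, 40), (338, 39, -54, 35), (342, 43, -54, 35)]
```

```bash
cat > hatch.py <<'E'
from h import *
q=down(psi+np.pi/2); Y=75
def tcp(th,c): # mm
    d=np.array([-np.cos(th),np.sin(th)]); n=np.array([np.sin(th),np.cos(th)])
    P=np.array([88,130])+c*d+5*n
    return W(P[0]+14.5,Y,P[1]+73)
env.movel(W(22,0,415),0.35)
env.grip(0.0)
env.movel(W(172,Y,415),0.3)
env.movel(W(172,Y,353),0.2)
print(env.get_state()['time'])
print(env.movel(tcp(1.571,150),0.12,stop_force=25), env.get_state()['force'])
for th in [1.3,1.05,.8,.6,.4,.25,.12]:
    r=env.movel(tcp(th,150),0.14,stop_force=25); print(th,r,env.get_state()['force'].round(1))
    if r: break
else:
    r=env.movel(tcp(.015,150),0.05,stop_force=15); print(r,env.get_state()['force'].round(1), env.get_state()['tcp_pos'],tcp(.03,150))
p,d,c=snap('side'); cv2.imwrite('pics/s4z.png',cv2.resize(p[100:350,160:480],None,fx=2.3,fy=2.3))
print(env.get_state()['time'])
E
python3 hatch.py
```

```text
11.925
False [ 0.05264594 -0.36234506 -0.19879436]
1.3 False [ 0.4  0.3 -0.4]
1.05 False [-0.3  0.1  0. ]
0.8 False [-0.2  0.4 -0.2]
0.6 False [0.5 0.3 0.2]
0.4 False [0.3 0.5 0.2]
0.25 False [-0.   0.2  0.2]
0.12 False [-0.1 -0.6 -0.2]
False [1.4 0.9 0.9] [0.46794764 0.25965354 0.21035624] [0.46777315 0.25946427 0.21249708]
15.7333
```

View pics/s4z.png

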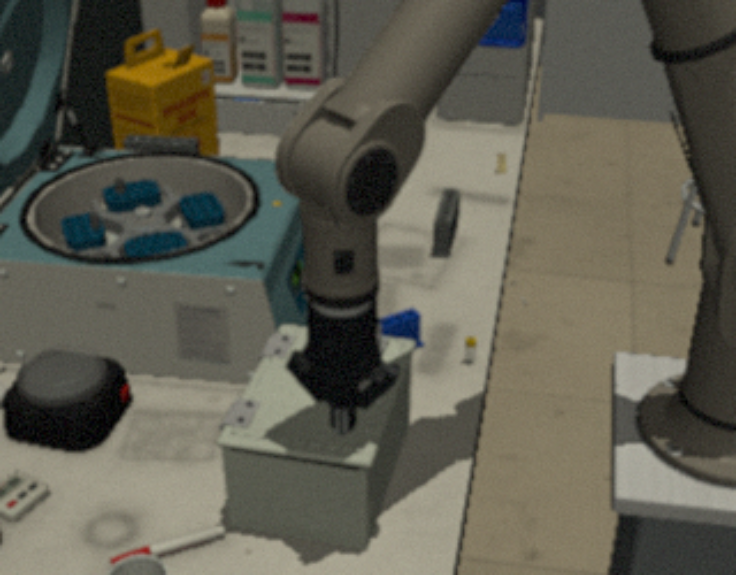

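The side view shows the hatch down with the gripper on it at about (345,415). Next I'll raise the arm and look at the handle and fork.

Run:
```python
from h import *
q=down(psi+np.pi/2)
env.movel(W(-30,-75,330),0.3)
p,d,c=snap('wrist','w5.png'); X=cloud(d,c); np.savez('/tmp/w5.npz',p=p,X=X)
print(env.get_state()['time'],env.get_state()['qpos'])
L=np.dstack([(X[...,:2]-O)@ex*1000,(X[...,:2]-O)@ey*1000,X[...,2]*1000])
m=(abs(L[...,0])<110)&(abs(L[...,1])<130)
# hatch height across x
for x0 in range(-85,90,20):
    mm=m&(abs(L[...,0]-x0)<5)&(L[...,1]>45)&(L[...,1]<115)&(L[...,2]>110)&(L[...,2]<150); print(x0,mm.sum(),np.median(L[mm][:,2]).round(2) if mm.any() else None)
mm=m&(L[...,2]>158)&(L[...,2]<180)&(abs(L[...,0]+35)<60)&(abs(L[...,1])<60); Q=L[mm]; print('bar',len(Q),rectfit(Q[:,:2]/1000),Q.min(0),Q.max(0))
```

```text
16.575 [ 0.23514778  0.20355137 -0.66438962  1.92374695  0.14194875  1.06247111
 -0.54131827]
-85 896 138.87
-65 966 140.03
-45 965 139.61
-25 963 139.12
-5 957 138.65
15 961 138.11
35 960 137.66
55 958 137.17
75 946 138.11
bar 3161 (array([-0.03421615, -0.02426034]), np.float32(-0.002452903), [np.float32(0.08429704), np.float32(0.07136566)]) [-76.2978514  -59.9808515  163.85390345] [  7.98269119  11.42112803 177.30342338]
```

View pics/w5.png

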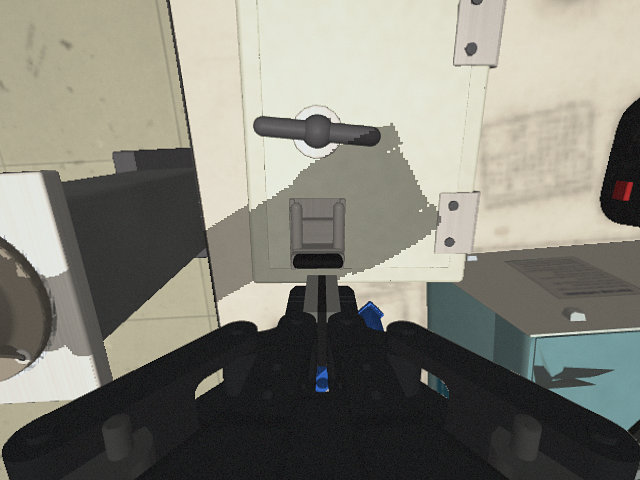

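Run:
```python
from h import *
X=np.load('/tmp/w5.npz')['X']
L=np.dstack([(X[...,:2]-O)@ex*1000,(X[...,:2]-O)@ey*1000,X[...,2]*1000])
m=np.zeros(L.shape[:2],bool); m[105:155,245:390]=1
mm=m&(L[...,2]>158)&(L[...,2]<182); Q=L[mm]; print('bar',len(Q),rectfit(Q[:,:2]/1000),Q.min(0).round(1),Q.max(0).round(1))
for e in (-1,1):
    q=Q[(Q[:,0]+34)*e>20]; print(q.mean(0), cv2.fitLine(q[:,:2].astype(np.float32),cv2.DIST_L2,0,.01,.01).ravel(), np.percentile(q[:,2],99))
m=np.zeros(L.shape[:2],bool); m[190:280,280:355]=1
for lo,hi in ((145,160),(160,180),(180,195)):
    mm=m&(L[...,2]>lo)&(L[...,2]<hi); Q=L[mm]; print('fork',lo,len(Q),Q.min(0).round(1),Q.max(0).round(1))
c0=np.array([-34.5,0])
for phi in np.arange(0,1.7,.2):
    e=np.array([-np.cos(phi),np.sin(phi)]); t=np.array([np.sin(phi),np.cos(phi)])
    P=c0+34*e-17.5*t
    print(round(phi,1),kin.inverse_kinematics(W(*P,224),down(psi+np.pi/2-phi)))
```

```text
bar 2769 (array([-0.03404532,  0.00044448]), np.float32(-0.21162185), [np.float32(0.08396189), np.float32(0.021644358)]) [-76.3 -10.3 163.9] [  8.   11.4 177.3]
[-64.13770651   2.99774884 171.63836775] [  0.9950196   -0.09967958 -64.1377       2.9977489 ] 174.21808752587356
[ -3.98883507  -2.23720414 170.09469493] [ 0.9936902  -0.11215992 -3.988835   -2.237204  ] 172.79163086916452
fork 145 884 [ -56.2 -105.7  145. ] [-13.7 -49.  158.3]
fork 160 1450 [-53.4 -86.9 161.1] [-15.2 -46.9 180. ]
fork 180 690 [-52.3 -89.3 180. ] [-17.2 -80.5 190.6]
0.0 [ 0.08255364  0.32120657 -0.6748412   2.06895469  0.26890747  0.83669406
 -0.80389771]
0.2 [ 0.04951544  0.31764705 -0.65448044  2.06908419  0.25954513  0.83432847
 -1.01134979]
0.4 [ 0.01585932  0.31679509 -0.63325199  2.06578563  0.251696    0.83339823
 -1.21894415]
0.6 [-0.0198041   0.31791    -0.60842335  2.05939094  0.24376654  0.83342668
 -1.42452652]
0.8 [-0.05934638  0.32013425 -0.5767914   2.05040904  0.23386809  0.83387422
 -1.625806  ]
1.0 [-0.09526855  0.32459442 -0.54661203  2.03890186  0.22542508  0.83553665
 -1.82549322]
1.2 [-0.12820185  0.33053958 -0.51655663  2.02549619  0.21735653  0.83799959
 -2.0223784 ]
1.4 [-0.16132849  0.33680882 -0.48242082  2.01103901  0.20727403  0.84053996
 -2.21424927]
1.6 [-0.19423785  0.34306427 -0.44454     1.99618535  0.19497862  0.8429745
 -2.40104112]
```

```bash
cat > turn.py <<'E'
from h import *
c0=np.array([-34,0.5])
def pose(phi,gap=0,z=226):
    e=np.array([-np.cos(phi),np.sin(phi)]); t=np.array([np.sin(phi),np.cos(phi)])
    P=c0+34*e-(17.5+gap)*t
    return W(*P,z),down(psi+np.pi/2-phi)
P,q=pose(0.1,10,300); env.movel(P,0.3,rot=q)
P,q=pose(0.1,10); print(env.movel(P,0.2,rot=q,stop_force=15))
for phi in np.r_[np.arange(.1,1.6,.15),1.6]:
    P,q=pose(phi,z=226-3*phi); r=env.movel(P,0.05,rot=q,stop_force=30); s=env.get_state(); print(round(phi,2),r,s['force'].round(1),s['torque'].round(2))
    if r: break
p,d,c=snap('wrist','w6.png'); np.savez('/tmp/w6.npz',p=p,X=cloud(d,c))
print(env.get_state()['time'],env.get_state()['tcp_pos'],P)
E
python3 turn.py
```

```text
False
0.1 False [0.5 0.4 0.3] [-0.    0.01 -0.  ]
0.25 False [ 0.3 -0.3 -1. ] [-0.05  0.06 -0.02]
0.4 False [-0.  -0.9  0.3] [-0.18  0.01  0.01]
0.55 False [ 0.  -1.  -1.6] [-0.09  0.06 -0.  ]
0.7 False [ 0.3 -1.1 -0.3] [-0.15  0.09 -0.01]
0.85 False [ 0.  -0.5 -0.3] [-0.13  0.1   0.01]
1.0 False [-0.8 -0.9  0.3] [-0.14  0.14 -0.02]
1.15 False [-1.8 -1.3 -0.7] [-0.33  0.46  0.03]
1.3 False [-1.8 -0.8 -3.6] [-0.39  0.69  0.02]
1.45 False [-2.5 -0.6 -1.6] [-0.18  0.73  0.01]
1.6 False [-5.  -1.5 -1.4] [-0.21  1.14  0.  ]
20.8833 [0.46118385 0.2196005  0.22075855] [0.46238159 0.21969541 0.2212    ]
```

View pics/w6.png

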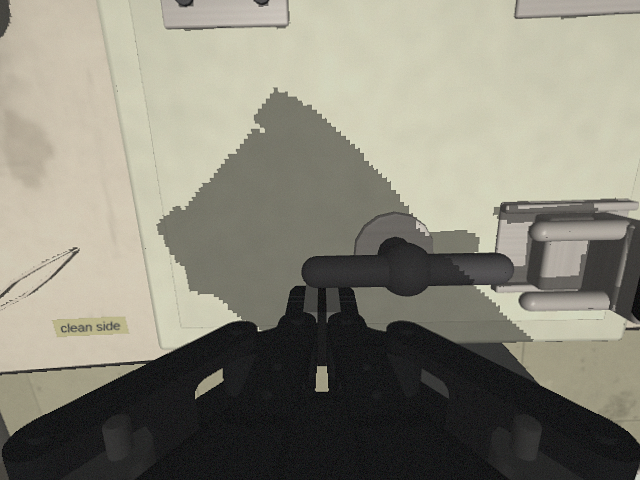

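The wrist view shows the bar nearly parallel to the free edge, from (305,270) to (512,266), roughly in line with the gap between the fork's prongs (centre about 265). I'll press on to the stop and then measure.

Run:
```python
from h import *
c0=np.array([-34,0.5]); q=down(psi+np.pi/2-1.6)
s=env.get_state(); P=W(c0[0]-17.5+4.5,c0[1]+34,221)
print(env.movel(P,0.03,rot=q,stop_force=18)); s=env.get_state(); print(s['force'].round(1),s['tcp_pos'],P)
p,d,c=snap('wrist'); X=cloud(d,c)
L=np.dstack([(X[...,:2]-O)@ex*1000,(X[...,:2]-O)@ey*1000,X[...,2]*1000])
m=(L[...,2]>160)&(L[...,2]<171)&(abs(L[...,0]+34)<12)&(abs(L[...,1])<46)&(abs(L[...,1])>14)
for e in (-1,1):
    Q=L[m&(L[...,1]*e>0)]; print(len(Q),Q.mean(0),np.median(Q,0),cv2.fitLine(Q[:,:2].astype(np.float32),cv2.DIST_L2,0,.01,.01).ravel())
for x0 in range(-85,90,20):
    mm=(abs(L[...,0]-x0)<6)&(L[...,1]>20)&(L[...,1]<115)&(L[...,2]>110)&(L[...,2]<150); print(x0,mm.sum(),np.median(L[mm][:,2]).round(2) if mm.any() else None)
m=(L[...,1]<-46)&(L[...,1]>-110)&(L[...,0]>-65)&(L[...,0]<-5)
for lo,hi in ((150,170),(176,190)):
    Q=L[m&(L[...,2]>lo)&(L[...,2]<hi)]; print('fork',lo,len(Q),Q.min(0),Q.max(0)) if len(Q) else None
print(env.get_state()['time'])
```

```text
False
[-15.3   0.    6.2] [0.46198309 0.21967063 0.22034865] [0.4658491  0.21900901 0.221     ]
2011 [-33.13869064 -26.2400972  168.05770005] [-32.67754492 -26.2181323  168.62858888] [ 1.55893965e-02  9.99878466e-01 -3.31386909e+01 -2.62400970e+01]
2752 [-34.6619854   28.67685481 167.81274607] [-33.60177254  28.35440411 168.42012975] [  0.16799901  -0.98578715 -34.661987    28.676855  ]
-85 275 135.61
-65 2537 136.96
-45 3252 136.86
-25 4827 136.77
-5 5380 136.7
15 6030 136.62
35 6800 136.5
55 7750 136.39
75 903 136.74
fork 150 8334 [-53.84236776 -86.85279246 150.00164159] [-15.6686615  -46.13985171 169.99846874]
fork 176 178 [-52.77820352 -83.81142598 176.03699194] [-35.10747107 -79.29032306 179.72750968]
21.2
```

Run:
```python
from h import *
q=down(psi+np.pi/2)
print(kin.inverse_kinematics(W(-35,-118,231),q),kin.inverse_kinematics(W(-35,-76,231),q))
env.movel(W(-66,34,222),0.1)
env.movel(W(-66,34,300),0.3)
env.movel(W(-35,-120,290),0.3,rot=q)
print(env.movel(W(-35,-120,231),0.15,stop_force=12))
print(env.movel(W(-35,-106,231),0.1,stop_force=15),env.get_state()['force'].round(1))
print(env.movel(W(-35,-79,231),0.06,stop_force=20)); s=env.get_state(); print(s['force'].round(1),s['tcp_pos'],W(-35,-79,231))
print(env.movel(W(-35,-74,231),0.03,stop_force=14)); s=env.get_state(); print(s['force'].round(1),s['tcp_pos'])
print(((s['tcp_pos'][:2]-O)@ey),s['time'])
```

```text
[ 0.27520957  0.30453125 -0.6348731   2.06120509  0.23963099  0.84693631
 -0.55225622] [ 0.20249839  0.32495046 -0.65356548  2.03913032  0.25949027  0.85799912
 -0.65170722]
False
False [-0.3 -0.2  0.2]
False
[-0.5 -4.9  3.4] [0.47183524 0.10458303 0.23111297] [0.4716486  0.10502385 0.231     ]
True
[-0.2 -2.5  2.3] [0.47165102 0.10490766 0.23072529]
-0.07911588496012541 25.3417
```

Run:
```python
from h import *
q=down(psi+np.pi/2)
print(env.movel(W(-35,-78.5,231),0.02,stop_force=20), env.get_state()['force'].round(1))
env.movel(W(-35,-110,231),0.1)
env.movel(W(-35,-110,330),0.3)
p,d,c=snap('wrist','w7.png'); X=cloud(d,c)
L=np.dstack([(X[...,:2]-O)@ex*1000,(X[...,:2]-O)@ey*1000,X[...,2]*1000])
for lo,hi in ((150,170),(180,190)):
    m=(L[...,1]<-20)&(L[...,1]>-115)&(L[...,0]>-65)&(L[...,0]<-5)&(L[...,2]>lo)&(L[...,2]<hi)
    Q=L[m]; print('fork',lo,len(Q),np.percentile(Q,[1,99],axis=0).round(1).tolist()) if len(Q) else None
for x0 in range(-85,90,20):
    mm=(abs(L[...,0]-x0)<6)&(L[...,1]>20)&(L[...,1]<115)&(L[...,2]>110)&(L[...,2]<150); print(x0,mm.sum(),np.median(L[mm][:,2]).round(2) if mm.any() else None)
p,d,c=snap('side','s7.png')
print(env.get_state()['time'])
```

```text
False [-0.5 -4.3  1.6]
fork 150 2501 [[-53.4, -59.1, 150.1], [-16.5, -21.0, 169.8]]
fork 180 645 [[-51.1, -66.8, 180.5], [-18.7, -59.4, 187.6]]
-85 770 135.51
-65 867 137.12
-45 633 136.98
-25 646 136.88
-5 864 136.77
15 858 136.73
35 856 136.56
55 854 136.45
75 822 135.83
26.6417
```

View pics/w7.png

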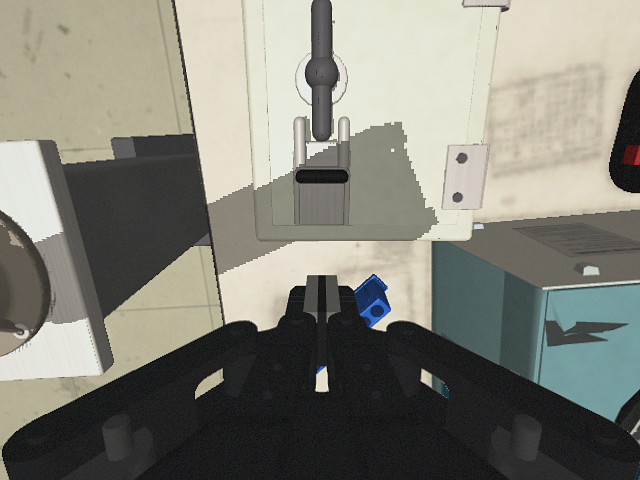

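View pics/s7.png

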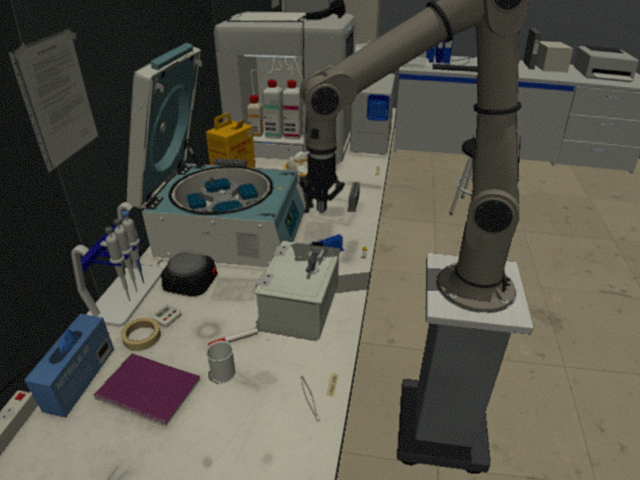

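The wrist view shows the bar's end at (321,135) between the prongs at (299,140) and (344,140). The side view shows the hatch shut and the bystanders where they were. Handing in.

Run:
```python
from h import *
s=env.get_state(); print(s['time'],s['force'].round(1)); job.job_done(); print(env.get_state()['time'])
```

```text
26.6417 [ 0.8  0.5 -0.1]
the job is handed in; nothing more can be done
the job is handed in; nothing more can be done
```

I finished every step and handed the job in at 26.6 s on the robot's clock. No verdict is reported.

- **Rack:** it stands upright on the chamber floor, at about x = 21 mm, y = 0 in the chamber frame. Its top was about 93 mm above the bench and level, measured before I shut the hatch; it can't be seen now. While lowering the rack, the force stop tripped about 6 mm above the height I expected, but the measurement after release showed the rack seated on the floor.
- **Hatch:** I pushed it down onto its seal at about 0.024 rad. After latching, its slope measured about 0.005 rad, so it is drawn tight.
- **T-handle:** it was turned against its stop and measured about 1.55 rad. It did not move further under 15 N.
- **Locking fork:** it was pushed until it stopped. The finger position puts the travel at about 23.9 mm, while the depth image gives about 22.5 mm. Both are above the 19 mm needed, and the prongs are visible on either side of the bar's end.
- **Surroundings:** the bystanders look unmoved in the side view; I judged that by eye rather than measuring. The gripper was raised clear of everything.

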